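Pack the specimen-cup carrier for its move

ROBOT

A 7-joint arm with a two-finger parallel gripper is mounted at the origin on the work surface. World frame = base frame: x ahead of the robot, y to its left, z up, the work surface at z = 0. Lengths are in m, angles in degrees, forces in N, time in s.
With the tool pointing down it reaches from about 0.4 to 0.85 m from the base axis. Payload 6.9 kg.
Tool frame: the origin (TCP) lies midway between the tips of the shut fingers; the grasp point (between the pads) lies 19 mm behind it; z points along the fingers, y is the line along which they close (so a half turn about z gives the same grasp; the last joint's range is limited). The gripper opens to 85 mm and grips with 20 to 120 N. Pads are 22 mm wide; open, the fingers measure 114 mm over their backs; the gripper's body (76 mm by 85 mm) begins 54 mm behind the grasp point. The pads swing forward as they close: fully open they stand 13 mm farther back than shut.
Start: joints at [-69.414, 29.078, -13.613, 85.955, 7.202, 65.827, -8.869], TCP at [0.157, 0.605, 0.231] pointing down, gripper open.
Joint ranges: [-176.47, 176.47], [-13.61, 117.27], [-81.72, 77.17], [0.22, 143.17], [-87.28, 267.28], [10, 112.55], [-165.47, 165.47]. Speed limits (degrees/s): [136.94, 136.94, 180, 180, 180, 180, 180].

INTERFACE

Orientations are given as a 3x3 rotation matrix whose columns are the frame's x, y, z axes.
In Python, from rig import readout, optics, env gives the robot as it stands. The module is installed in compiled form; this text tells all that it offers.
- The arm moves only by the tool step_arm, never from a script. Its argument "motion" is a list of rows, each a list of 4 numbers: the shift along the tool's x, y, z each as a share of 25 mm, from -1 to 1, then the turn about the tool's z as a share of 0.1 rad, from -1 to 1. A call has 1 to 12 rows; each row shifts and turns the commanded pose from where the row before left it, along the tool's axes as they then stand; what a row does not reach is not made up. A row lasts 1/12 s, in which the tool goes at most 41.7 mm and 7.16 degrees, less where a joint would pass 70% of its speed; a pose out of reach is approached as far as the arm can. A call with a number of a shift or a turn outside -1 to 1 is refused whole. A call with a gripper value outside its range is refused whole. "jaw" is the opening, from -1 (shut) to 1 (fully open), set as the call begins (left out, the last holds). The fingers move at their own pace and stop on an object; "newtons" is the grip in N (left out, the last holds). Time passes only in rows, so rows that do not move let the fingers close. It gives the time, the measured TCP pose, the force, the opening and the grip force at its end, in the units of the state.
- readout.get_state(): the state, without advancing time (a new reading comes with each control period).
- optics.snapshot(name): name is "side" or "top"; returns the picture (384x512x3 uint8, blue, green, red); there is no depth.
- optics.calibration(name): a dict with "K" (3x3 intrinsics, pixels), "extrinsics" (4x4, takes a point from world to camera coordinates). Camera axes: x right, y up, looking along -z (the intrinsics and any distortion apply to the point x, -y, -z); pixel columns grow to the right and rows downward; lengths in m; the calibration is good to about 2 mm. A picture is of the moment at which its call begins. calibration takes no time and is no camera call.
- env.sign_off(): hands the job in; it is judged then, once.
The state is a dict: "time": time; "joint_pos": joint angles; "qd": joint speeds; "effort": joint torques, N m; "position": TCP position; "eef_rot": TCP orientation; "wrist_force": force on the tool from outside, world axes, zero at the start; "ft_torque": the same for the moment, N m; "width": finger opening in m; "finger_force": force on a finger pad.
Only numpy, scipy, OpenCV 4.12 (cv2) and the standard library are available. Lean on these libraries where they do the work, as an engineer would, in place of code of your own. Each camera call takes 0.05 s, during which the arm holds its last target. There are 200 camera calls.

TASK

Pack up the specimen-cup carrier beside the microscope: nest all the loose aluminium cups that are out, upright, into one stack on the fixed cup in the middle of the carrier. Also lock both of the carrier's draw screws: each must be pulled up by its blue knob against its spring until the thread can catch, and then driven clockwise (seen from above) fully home. Leave the other things on the bench where they are.

Things in the scene. Friction and masses are not known exactly. Their poses are not given: they have to be found in the camera images.
- seat (a point): Carrier: fixed dark steel plate 110 x 370 x 10 mm on the bench, a fixed cup of the same shape as the loose ones standing in its middle. Point: on the fixed cup's axis, half-way up (37.5 mm above the bench, rim 27.5 mm above the point); x across the plate, y along it, z up. The knobs stand at y = +150 and -150 mm in this frame.
- cup1_mid (a point): Loose aluminium cup, 55 mm tall, 0.12 kg: collar 56 mm outside, 50 inside, from 26 mm up to the rim; under it a narrower solid foot, 44 mm wide (38 at the bottom). Nests with its foot in the cup below and its shoulder on that rim, 29 mm higher, with 3 mm play. Point: on the axis, half-way up (27.5 mm above the underside); z = axis, up out of the mouth. May be absent (None).
- cup2_mid (a point): Loose aluminium cup, 55 mm tall, 0.12 kg: collar 56 mm outside, 50 inside, from 26 mm up to the rim; under it a narrower solid foot, 44 mm wide (38 at the bottom). Nests with its foot in the cup below and its shoulder on that rim, 29 mm higher, with 3 mm play. Point: on the axis, half-way up (27.5 mm above the underside); z = axis, up out of the mouth. May be absent (None).
- cup3_mid (a point): Loose aluminium cup, 55 mm tall, 0.12 kg: collar 56 mm outside, 50 inside, from 26 mm up to the rim; under it a narrower solid foot, 44 mm wide (38 at the bottom). Nests with its foot in the cup below and its shoulder on that rim, 29 mm higher, with 3 mm play. Point: on the axis, half-way up (27.5 mm above the underside); z = axis, up out of the mouth. May be absent (None).
- cup4_mid (a point): Loose aluminium cup, 55 mm tall, 0.12 kg: collar 56 mm outside, 50 inside, from 26 mm up to the rim; under it a narrower solid foot, 44 mm wide (38 at the bottom). Nests with its foot in the cup below and its shoulder on that rim, 29 mm higher, with 3 mm play. Point: on the axis, half-way up (27.5 mm above the underside); z = axis, up out of the mouth. May be absent (None).
- left_knob (a point): Blue round fluted knob of the draw screw at the +y end of the carrier, 34 mm diameter, 26 mm high, on a fixed steel collar 26 mm in diameter. The point is the knob's centre (half-way up, on its axis; 53 mm above the bench when down); z up along the screw. It rises with the screw. Its yaw turns with the knob; a white bar on top marks it.
- left_lift (a joint): Height of the left screw, m: 0 = down as its spring holds it (6 N at 0, 300 N/m more when pulled). From about 0.010 the thread can be entered; pulled straight up it stops at about 0.013. Once turned more than about 0.3 rad, the thread holds it up, at 0.008 to 0.013 (a light upward pull while turning eases it).
- left_screw (a joint): Turn of the left screw, rad: 0 = not driven, grows clockwise seen from above, 5.0 = fully home against its stop. While the screw is down it is keyed and will not turn beyond about 0.2; friction about 0.06 N m. Stays where it is left once in the thread.
- right_knob (a point): Blue round fluted knob of the draw screw at the -y end of the carrier, 34 mm diameter, 26 mm high, on a fixed steel collar 26 mm in diameter. The point is the knob's centre (half-way up, on its axis; 53 mm above the bench when down); z up along the screw. It rises with the screw. Its yaw turns with the knob; a white bar on top marks it.
- right_lift (a joint): Height of the right screw, m: 0 = down as its spring holds it (6 N at 0, 300 N/m more when pulled). From about 0.010 the thread can be entered; pulled straight up it stops at about 0.013. Once turned more than about 0.3 rad, the thread holds it up, at 0.008 to 0.013 (a light upward pull while turning eases it).
- right_screw (a joint): Turn of the right screw, rad: 0 = not driven, grows clockwise seen from above, 5.0 = fully home against its stop. While the screw is down it is keyed and will not turn beyond about 0.2; friction about 0.06 N m. Stays where it is left once in the thread.
- jar: Bystander: closed yellow jar with a blue lid, 66 mm diameter, 105 mm tall; origin at the centre of its underside.
- eyepiece: Bystander: black eyepiece standing on end, 34 mm diameter, 45 mm tall; origin at the centre of its underside.
- gauge: Bystander: steel block 30 x 50 x 20 mm; origin at the centre of its underside.
There are look-alikes about, which are no part of the job. What is shaped like the part that bears cup1_mid but green or pink is not meant.

How it is judged:
By the outcome, as a careful person would: the job done as asked, in the order asked, and still so for the second after the job is handed in, with the robot touching nothing.
Of cup1, cup2, cup3, cup4 only 2 to 4 are there at a start; the rules pass over those that are not, and their reading is None.
At some moment in a run one of cup1, cup2, cup3, cup4 may be knocked a few centimetres aside while the robot is not near it.
Once in a run the grip may slacken for a moment while it holds something.
It also fails if it takes over 210 s, if anything falls off the work surface, if the arm or the gripper's body presses on something with over 40 N, if the wrist force passes 120 N, or if a joint passes its speed limit or range.

## Working session

There is one attempt and no reset: what is moved stays moved. The work goes in short steps, Python scripts to look and compute and a tool call to move; the robot and the scene stay as the last step left them, time stands still between calls to the robot, and variables do not carry over. Pictures are saved under pics/ and viewed, at most 14 in all, crops included, and the job is handed in when it is done.

Besides the shell and the picture viewer there is one more tool, called after "Request:" as a command line: name --pt "numbers of a row" for each row, then --argument value for the rest. step_arm: Moves the arm, as the interface text tells. Shift numbers are shares of 25 mm and turn numbers shares of 0.1 rad, none past 1 either way. Its arguments: {"type":"object","properties":{"motion":{"type":"array","items":{"type":"array","items":{"type":"number"}}},"jaw":{"type":"number"},"newtons":{"type":"number"}},"required":["motion"]}

```bash
mkdir -p pics
cat > h.py <<'E'
import numpy as np, cv2
from rig import readout, optics, env
def cal(n):
    c=optics.calibration(n); return np.array(c["K"]),np.array(c["extrinsics"]),c
def proj(n,P):
    K,E,_=cal(n); p=E[:3,:3]@np.array(P,float)+E[:3,3]; q=K@np.array([p[0],-p[1],-p[2]]); return q[:2]/q[2]
def back(n,u,v,z):
    K,E,_=cal(n); d=np.linalg.inv(K)@np.array([u,v,1.]); d=np.array([d[0],-d[1],-d[2]])
    R=E[:3,:3]; o=-R.T@E[:3,3]; w=R.T@d; return o+w*(z-o[2])/w[2]
def snap(n,f=None):
    im=optics.snapshot(n)
    if f: cv2.imwrite('pics/'+f,im)
    return im
def tool():
    s=readout.get_state(); return np.array(s["position"]),np.array(s["eef_rot"]),s
E
python3 - <<'E'
from h import *
np.set_printoptions(precision=4,suppress=True)
for n in("top","side"):
    snap(n,n+'0.png'); K,E,c=cal(n); print(n,K,-E[:3,:3].T@E[:3,3],-E[2,:3],c.keys())
print(tool())
E
```

```text
top [[352.8422   0.     256.6326]
 [  0.     352.8422 190.4589]
 [  0.       0.       1.    ]] [ 0.4378 -0.0115  0.9642] [ 0.1235 -0.0177 -0.9922] dict_keys(['K', 'extrinsics'])
side [[422.2167   0.     264.7371]
 [  0.     422.2167 186.3339]
 [  0.       0.       1.    ]] [-0.2098 -0.4889  0.6503] [ 0.7183  0.4447 -0.5351] dict_keys(['K', 'extrinsics'])
(array([0.1569, 0.6045, 0.2305]), array([[-0.968 ,  0.2511, -0.0004],
       [ 0.2511,  0.968 , -0.0016],
       [-0.    , -0.0016, -1.    ]]), {'time': 0.1, 'joint_pos': array([-69.4147,  29.1207, -13.6096,  86.0024,   7.2009,  65.828 ,
        -8.8695]), 'qd': array([-0.0371, -0.1843, -0.0671, -0.0919,  0.0542,  0.0372,  0.0394]), 'effort': array([ -0.0042, -62.1829,  -2.1943, -25.0208,   0.0126,   0.0078,
        -0.    ]), 'position': array([0.1569, 0.6045, 0.2305]), 'eef_rot': array([[-0.968 ,  0.2511, -0.0004],
       [ 0.2511,  0.968 , -0.0016],
       [-0.    , -0.0016, -1.    ]]), 'wrist_force': array([-0.3923,  0.1595,  0.4716]), 'ft_torque': array([-0.0007,  0.0604,  0.0275]), 'finger_force': 0.0, 'width': 0.08563908195948239})
```

```bash
cd pics; python3 -c "
import cv2
for n in('top','side'): cv2.imwrite(n+'0b.png',cv2.resize(cv2.imread(n+'0.png'),(800,600),interpolation=cv2.INTER_CUBIC))"
```

```text
(no output)
```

View pics/top0b.png

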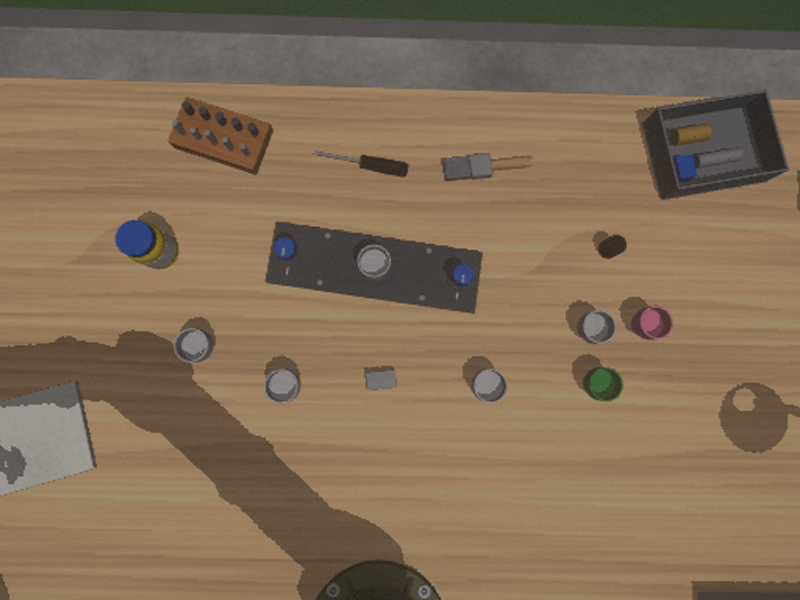

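View pics/side0b.png

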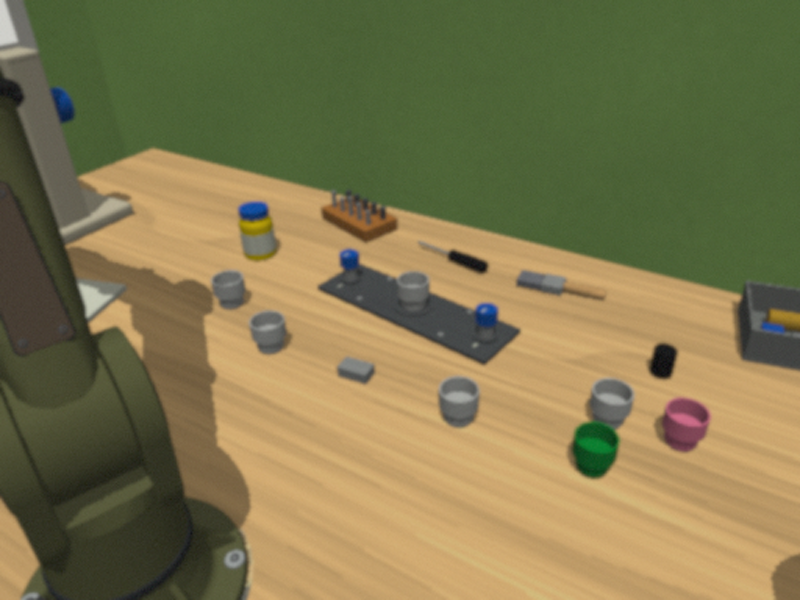

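Grey (unpainted) cups in the top view (800x600 scale): (193,345), (282,385), (489,385), (598,326). All four fit. Green (603,384) and pink (653,322) are the look-alikes. The fixed cup is at (374,261), with knobs at (285,247) and (463,273).

```bash
cat >> h.py <<'E'
from scipy.optimize import minimize
CUP=[(0,.019),(.026,.022),(.026,.028),(.055,.028)]
KNOB=[(.040,.017),(.066,.017)]
def sil(n,x,y,prof,z0,shape,S=4):
    a=np.linspace(0,2*np.pi,40); pts=[proj_c(n,[x+r*np.cos(t),y+r*np.sin(t),z0+z]) for z,r in prof for t in a]
    m=np.zeros((shape[0]*S,shape[1]*S),np.uint8); h=cv2.convexHull(((np.array(pts)+.5)*S*16).astype(np.int32))
    cv2.fillConvexPoly(m,h,255,shift=4); return cv2.resize(m,shape[::-1],interpolation=cv2.INTER_AREA)/255.
_C={}
def proj_c(n,P):
    if n not in _C: _C[n]=cal(n)
    K,E,_=_C[n]; p=E[:3,:3]@np.array(P,float)+E[:3,3]; q=K@np.array([p[0],-p[1],-p[2]]); return q[:2]/q[2]
def masks(im):
    hsv=cv2.cvtColor(cv2.GaussianBlur(im,(3,3),0),cv2.COLOR_BGR2HSV); H,S,V=cv2.split(hsv)
    return {'grey':((S<60)&(V>85)).astype(np.uint8),'blue':((H>100)&(H<130)&(S>120)).astype(np.uint8)}
def fit(n,im,x,y,prof,z0,col,R=26):
    m=masks(im)[col]; u,v=proj_c(n,[x,y,z0+.03]).astype(int)
    w=np.zeros_like(m); w[max(0,v-R):v+R,max(0,u-R):u+R]=1; m=(m*w).astype(float)
    f=lambda p:-(np.minimum(m,s:=sil(n,p[0],p[1],prof,z0,m.shape)).sum()/np.maximum(m,s).sum())
    r=minimize(f,[x,y],method='Nelder-Mead',options=dict(initial_simplex=[[x,y],[x+.01,y],[x,y+.01]],xatol=2e-4,fatol=1e-4,maxiter=60))
    return r.x,-r.fun
E
python3 - <<'E'
from h import *
np.set_printoptions(precision=4,suppress=True)
I={n:cv2.imread(f'pics/{n}0.png') for n in('top','side')}
L=[('A',193,345,CUP,0,'grey',.055),('B',282,385,CUP,0,'grey',.055),('C',489,385,CUP,0,'grey',.055),('D',598,326,CUP,0,'grey',.055),('seat',374,261,CUP,.01,'grey',.065),('K1',285,247,KNOB,0,'blue',.066),('K2',463,273,KNOB,0,'blue',.066)]
for nm,u,v,pr,z0,c,zt in L:
    p=back('top',u*.64,v*.64,zt)
    print(nm,p[:2],*[fit(n,I[n],p[0],p[1],pr,z0,c) for n in('top','side')])
print('jar',back('top',136*.64,240*.64,.105),'gauge',back('top',380*.64,379*.64,.02),'eye',back('top',612*.64,245*.64,.045),'pink',back('top',653*.64,322*.64,.055),'green',back('top',603*.64,384*.64,.055))
m=np.hstack([masks(I[n])['grey']*200 for n in I]);cv2.imwrite('pics/m.png',cv2.resize(m.astype(np.uint8),(800,300)))
E
```

```text
A [0.4658 0.3102] (array([0.4671, 0.3162]), np.float64(0.7701367813096369)) (array([0.469 , 0.3193]), np.float64(0.5349923365636428))
B [0.404  0.1627] (array([0.4033, 0.1665]), np.float64(0.9010587311472747)) (array([0.4042, 0.1696]), np.float64(0.7496468091362964))
C [ 0.4101 -0.1744] (array([ 0.4105, -0.1763]), np.float64(0.8715936240107511)) (array([ 0.4106, -0.1738]), np.float64(0.8685668957089413))
D [ 0.5104 -0.3564] (array([ 0.5113, -0.3591]), np.float64(0.6906621958498649)) (array([ 0.5129, -0.3561]), np.float64(0.7860623584600452))
seat [0.6099 0.0182] (array([0.6129, 0.0196]), np.float64(0.8858232287153606)) (array([0.6118, 0.0249]), np.float64(0.6906346639875673))
K1 [0.6299 0.1658] (array([0.6297, 0.1688]), np.float64(0.5610623122262229)) (array([0.6324, 0.1695]), np.float64(0.5876184558023925))
K2 [ 0.5928 -0.1294] (array([ 0.5952, -0.1297]), np.float64(0.5579054842473746)) (array([ 0.5882, -0.1281]), np.float64(0.7323544515662742))
jar [0.6273 0.3924 0.105 ] gauge [0.4157 0.0045 0.02  ] eye [ 0.6508 -0.3879  0.045 ] pink [ 0.5189 -0.449   0.055 ] green [ 0.4151 -0.3623  0.055 ]
```

View pics/m.png

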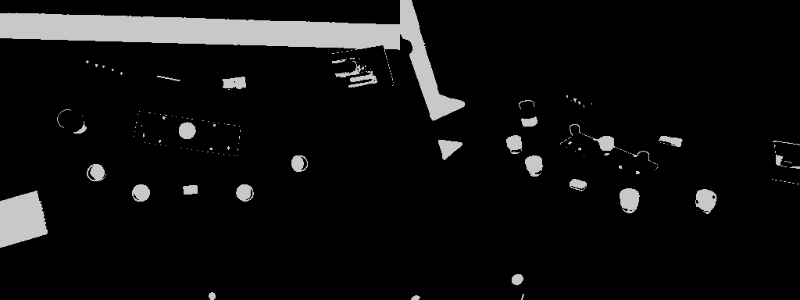

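Request:
step_arm --pt "0 0 0 -1" --pt "0 0 0 -1" --pt "0 0 0 -0.54" --pt "-1 -1 0 0" --pt "-1 -1 0 0" --pt "-1 -1 0 0" --pt "-1 -1 0 0" --pt "-1 -1 0 0" --pt "-1 -1 0 0" --pt "-1 -1 0 0" --pt "-1 -1 0 0" --pt "-1 -1 0 0" --jaw 1 --newtons 40

```text
time: 1.1
position: [0.3829, 0.3784, 0.2311]
eef_rot: [[-1.0, -0.0, -0.0], [-0.0, 1.0, -0.0], [0.0, -0.0, -1.0]]
wrist_force: [1.0, 0.4, 0.4]
width: 0.0855
finger_force: 0.0
```

Request:
step_arm --pt "-0.85 -0.615 0.5 0" --pt "-0.85 -0.615 0.5 0" --pt "-0.85 -0.615 0.5 0" --pt "-0.85 -0.615 0.5 0" --pt "0 0 0.95 0" --pt "0 0 0.95 0" --pt "0 0 0.95 0" --pt "0 0 0.95 0" --pt "0 0 0.95 0" --pt "0 0 0.7 0" --pt "0 0 0.5 0" --pt "0 0 0.33 0"

```text
time: 2.1
position: [0.4661, 0.3179, 0.0224]
eef_rot: [[-1.0, -0.0, -0.002], [-0.0, 1.0, -0.002], [0.002, -0.002, -1.0]]
wrist_force: [0.0, -0.1, -0.0]
width: 0.0856
finger_force: 0.0
```

Run:
```python
from h import *
a=snap('side','s1.png'); b=snap('top')
c=proj('side',[.467,.316,.06]).astype(int); d=proj('top',[.467,.316,.06]).astype(int); print(c,d)
f=lambda i,c:cv2.resize(i[max(0,c[1]-50):max(0,c[1]-50)+100,max(0,c[0]-50):max(0,c[0]-50)+100],(390,390),interpolation=cv2.INTER_CUBIC)
cv2.imwrite('pics/g1.png',np.hstack([f(a,c),f(b,d)]))
```

```text
[145 175] [120 220]
```

View pics/g1.png

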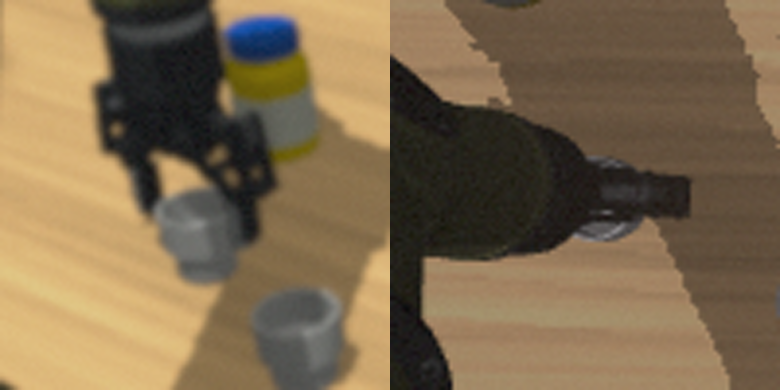

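The side crop shows the fingers straddling the cup at about the collar. Closing.

Request:
step_arm --pt "0 0 0 0" --pt "0 0 0 0" --pt "0 0 0 0" --pt "0 0 0 0" --pt "0 0 0 0" --pt "0 0 0 0" --pt "0 0 -0.4 0" --pt "0 0 -1 0" --pt "0 0 -1 0" --pt "0 0 -1 0" --pt "0 0 -1 0" --pt "0 0 -0.6 0" --jaw -1 --newtons 40

```text
time: 3.2
position: [0.4677, 0.3192, 0.153]
eef_rot: [[-1.0, -0.0, 0.003], [-0.0, 1.0, 0.002], [-0.003, 0.002, -1.0]]
wrist_force: [0.7, 0.0, -1.9]
width: 0.0553
finger_force: 42.8
```

Request:
step_arm --pt "-0.48 -0.995 0 0" --pt "-0.48 -0.995 0 0" --pt "-0.48 -0.995 0 0" --pt "-0.48 -0.995 0 0" --pt "-0.48 -0.995 0 0" --pt "-0.48 -0.995 0 0" --pt "-0.48 -0.995 0 0" --pt "-0.48 -0.995 0 0" --pt "-0.48 -0.995 0 0" --pt "-0.48 -0.995 0 0" --pt "-0.48 -0.995 0 0" --pt "-0.48 -0.995 0 0"

```text
time: 4.2
position: [0.6115, 0.0188, 0.1504]
eef_rot: [[-1.0, -0.0, 0.001], [-0.0, 1.0, 0.0], [-0.001, 0.0, -1.0]]
wrist_force: [-0.1, 0.3, -1.4]
width: 0.0552
finger_force: 42.8
```

Run:
```python
from h import *
a=snap('side','s2.png'); b=snap('top','t2.png'); print(tool()[0],tool()[2]['width'])
c=proj('side',[.61,.02,.1]).astype(int); d=proj('top',[.61,.02,.1]).astype(int); print(c,d)
f=lambda i,c:cv2.resize(i[c[1]-50:c[1]+50,c[0]-50:c[0]+50],(390,390),interpolation=cv2.INTER_CUBIC)
cv2.imwrite('pics/g2.png',np.hstack([f(a,c),f(b,d)]))
for nm,p in dict(B=(.4035,.167),C=(.4105,-.176),D=(.5115,-.358)).items(): print(nm,*[fit(n,i,*p,CUP,0,'grey') for n,i in(('top',b),('side',a))])
```

```text
[0.61268585 0.01348917 0.14999441] 0.05499229367617724
[263 166] [238 164]
B (array([0.4035, 0.167 ]), np.float64(0.9400513536645796)) (array([0.40423227, 0.1696165 ]), np.float64(0.8728896518457567))
C (array([ 0.40989209, -0.180198  ]), np.float64(0.41760611614001963)) (array([ 0.40966883, -0.17365372]), np.float64(0.8874487529894091))
D (array([ 0.51078198, -0.3586889 ]), np.float64(0.9006703283204942)) (array([ 0.51306929, -0.3564935 ]), np.float64(0.8484200954762446))
```

View pics/g2.png

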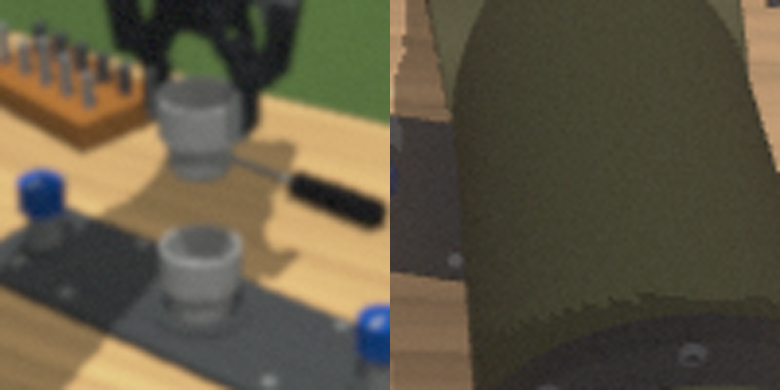

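Run:
```python
from h import *
a=snap('side','s3.png'); t=tool()[0]; print(t)
for z0 in(t[2]-.027,t[2]-.0235): print(z0,fit('side',a,t[0],t[1],CUP,z0,'grey',21))
print(fit('side',a,.612,.02,CUP,.01,'grey',21))
```

```text
[0.61168161 0.01680551 0.1499264 ]
0.12292639917505527 (array([0.61302588, 0.01562192]), np.float64(0.845997366591215))
0.12642639917505527 (array([0.6080681 , 0.01253201]), np.float64(0.8391068080618701))
(array([0.60877555, 0.02063909]), np.float64(0.8667411627687369))
```

Request:
step_arm --pt "0 0.16 0.2 0" --pt "0 0 0.6 0" --pt "0 0 0.6 0" --pt "0 0 0.5 0" --pt "0 0 0.3 0" --pt "0 0 0.2 0" --pt "0 0 0.2 0" --pt "0 0 0 0" --pt "0 0 0 0"

```text
time: 5.1
position: [0.6122, 0.0236, 0.0852]
eef_rot: [[-1.0, -0.0, 0.003], [-0.0, 1.0, -0.001], [-0.003, -0.001, -1.0]]
wrist_force: [3.2, -3.9, 0.2]
width: 0.0551
finger_force: 42.9
```

Run:
```python
from h import *
a=snap('side','s4.png'); t=tool()[0]; print(t,tool()[2]['wrist_force'])
c=proj('side',[.61,.02,.07]).astype(int)
cv2.imwrite('pics/g3.png',cv2.resize(a[c[1]-40:c[1]+40,c[0]-40:c[0]+40],(600,600),interpolation=cv2.INTER_CUBIC))
```

```text
[0.6121633  0.02354262 0.08512402] [ 3.10028323 -4.24976519  0.32069438]
```

View pics/g3.png

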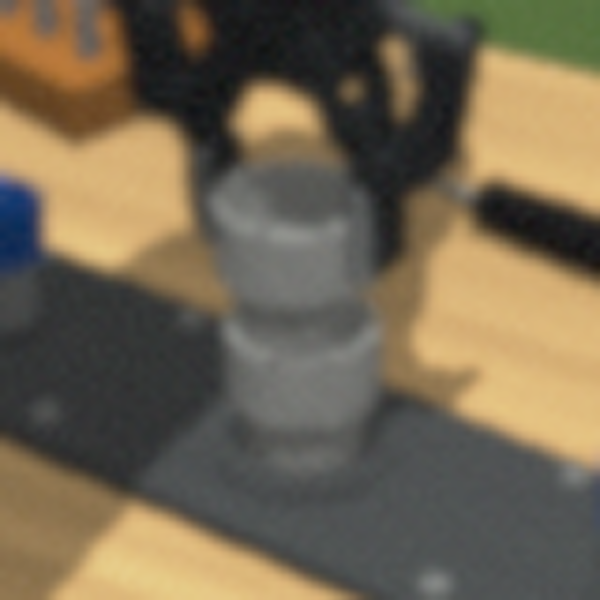

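Held cup enters the fixed mouth about 2–3 mm to the left (+y), and the side force agrees. Correcting while lowering.

Request:
step_arm --pt "-0.06 -0.15 0 0" --pt "0 0 0.2 0" --pt "0 0 0.2 0" --pt "0 0 0.2 0" --pt "0 0 0.15 0" --pt "0 0 0 0"

```text
time: 5.65
position: [0.6119, 0.0209, 0.0649]
eef_rot: [[-1.0, -0.001, -0.001], [-0.001, 1.0, 0.0], [0.001, 0.0, -1.0]]
wrist_force: [-0.1, 0.6, -0.3]
width: 0.0552
finger_force: 42.9
```

Request:
step_arm --pt "0 0 0.08 0" --pt "0 0 0.04 0" --pt "0 0 0 0"

```text
time: 5.9
position: [0.612, 0.0209, 0.0644]
eef_rot: [[-1.0, -0.001, -0.0], [-0.001, 1.0, -0.0], [0.0, -0.0, -1.0]]
wrist_force: [-8.6, 0.9, 19.2]
width: 0.0554
finger_force: 44.6
```

Request:
step_arm --pt "0 0 -0.06 0" --pt "0 0 0 0" --pt "0 0 0 0" --pt "0 0 0 0" --pt "0 0 -0.3 0" --pt "0 0 -0.8 0" --pt "0 0 -1 0" --pt "0 0 -1 0" --pt "0.95 0.67 0 0" --pt "0.95 0.67 0 0" --pt "0.95 0.67 0 0" --pt "0.95 0.67 0 0" --jaw 1

```text
time: 6.9
position: [0.5166, 0.0878, 0.142]
eef_rot: [[-1.0, 0.0, 0.001], [0.0, 1.0, 0.0], [-0.001, 0.0, -1.0]]
wrist_force: [0.2, 0.3, 0.4]
width: 0.0854
finger_force: 0.0
```

Run:
```python
from h import *
a=snap('side','s5.png'); print(tool()[0])
print('st',fit('side',a,.612,.02,CUP,.039,'grey',16),fit('side',a,.612,.02,[(z,r) for z,r in CUP]+[(.029+z,r) for z,r in CUP],.01,'grey',30))
for nm,p in dict(B=(.4035,.167),C=(.4105,-.176),D=(.5115,-.358)).items(): print(nm,fit('side',a,*p,CUP,0,'grey'))
```

```text
[0.5113141  0.09206597 0.14190674]
st (array([0.60351238, 0.01844239]), np.float64(0.8530789897142532)) (array([0.60826766, 0.02129936]), np.float64(0.7990261317785242))
B (array([0.40385258, 0.16809477]), np.float64(0.7199544157930874))
C (array([ 0.40996637, -0.17416769]), np.float64(0.8879984613411974))
D (array([ 0.51298503, -0.35624076]), np.float64(0.8466174232657375))
```

Request:
step_arm --pt "0.87 0.61 0.2 0" --pt "0.87 0.61 0.2 0" --pt "0.87 0.61 0.2 0" --pt "0.87 0.61 0.2 0" --pt "0.87 0.61 0.2 0" --pt "0 0 0.8 0" --pt "0 0 0.8 0" --pt "0 0 0.8 0" --pt "0 0 0.7 0" --pt "0 0 0.4 0" --pt "0 0 0.22 0" --pt "0 0 0 0"

```text
time: 7.95
position: [0.4086, 0.1634, 0.0228]
eef_rot: [[-1.0, -0.0, -0.001], [-0.0, 1.0, -0.001], [0.001, -0.001, -1.0]]
wrist_force: [-1.1, -0.7, 0.4]
width: 0.085
finger_force: 0.0
```

Request:
step_arm --pt "0.2 0.16 0 0" --pt "0 0 0 0" --pt "0 0 0 0" --pt "0 0 0 0" --pt "0 0 0 0" --pt "0 0 0 0" --pt "0 0 -0.5 0" --pt "0 0 -1 0" --pt "0 0 -1 0" --pt "0 0 -1 0" --pt "0 0 -1 0" --pt "0 0 -0.9 0" --jaw -1

```text
time: 8.95
position: [0.4037, 0.1675, 0.1608]
eef_rot: [[-1.0, -0.0, 0.001], [-0.0, 1.0, 0.001], [-0.001, 0.001, -1.0]]
wrist_force: [0.6, -0.4, -1.8]
width: 0.0542
finger_force: 42.9
```

Request:
step_arm --pt "-0.833 -0.586 0 0" --pt "-0.833 -0.586 0 0" --pt "-0.833 -0.586 0 0" --pt "-0.833 -0.586 0 0" --pt "-0.833 -0.586 0 0" --pt "-0.833 -0.586 0 0" --pt "-0.833 -0.586 0 0" --pt "-0.833 -0.586 0 0" --pt "-0.833 -0.586 0 0" --pt "-0.833 -0.586 0 0" --pt "0 0 0 0" --pt "0 0 0 0"

```text
time: 9.95
position: [0.6125, 0.0197, 0.1585]
eef_rot: [[-1.0, 0.002, 0.0], [0.002, 1.0, -0.0], [-0.0, -0.0, -1.0]]
wrist_force: [-0.5, -0.0, -1.0]
width: 0.0544
finger_force: 42.9
```

```bash
cat >> h.py <<'E'
def chk(held,base,f=None,view=False):
    a=snap('side',f); t=tool()[0]; print('tcp',t,tool()[2]['width'])
    print('held',fit('side',a,t[0],t[1],CUP,t[2]-held,'grey',16),'base',fit('side',a,.61,.02,CUP,base,'grey',16))
E
python3 - <<'E'
from h import *
chk(.0245,.039,'s6.png')
E
```

```text
tcp [0.61160533 0.02099617 0.1585763 ] 0.05416700932667727
held (array([0.61037637, 0.02116595]), np.float64(0.788881383109026)) base (array([0.60536054, 0.01793012]), np.float64(0.8289805996472663))
```

Request:
step_arm --pt "0 0 0.4 0" --pt "0 0 0.5 0" --pt "0 0 0.4 0" --pt "0 0 0.3 0" --pt "0 0 0.2 0" --pt "0 0 0.2 0" --pt "0 0 0.2 0" --pt "0 0 0.2 0" --pt "0 0 0.12 0" --pt "0 0 0.08 0" --pt "0 0 0 0"

```text
time: 10.92
position: [0.6119, 0.021, 0.0931]
eef_rot: [[-1.0, -0.0, -0.0], [-0.0, 1.0, -0.0], [0.0, -0.0, -1.0]]
wrist_force: [-0.2, 0.1, -1.5]
width: 0.0543
finger_force: 42.9
```

Request:
step_arm --pt "0 0 0.08 0" --pt "0 0 0.04 0" --pt "0 0 0 0"

```text
time: 11.17
position: [0.6123, 0.021, 0.0926]
eef_rot: [[-1.0, 0.0, 0.002], [0.0, 1.0, -0.0], [-0.002, -0.0, -1.0]]
wrist_force: [-4.6, -0.9, 12.5]
width: 0.0543
finger_force: 44.3
```

Request:
step_arm --pt "0 0 -0.06 0" --pt "0 0 0 0" --pt "0 0 0 0" --pt "0 0 0 0" --pt "0 0 -0.4 0" --pt "0 0 -0.9 0" --pt "0 0 -0.9 0" --pt "0.9 -0.87 0 0" --pt "0.9 -0.87 0 0" --pt "0.9 -0.87 0 0" --pt "0.9 -0.87 0 0" --pt "0.9 -0.87 0 0" --jaw 1

```text
time: 12.17
position: [0.4986, -0.0886, 0.1477]
eef_rot: [[-1.0, -0.0, 0.001], [-0.0, 1.0, -0.0], [-0.001, -0.0, -1.0]]
wrist_force: [-0.2, -0.6, -0.3]
width: 0.0855
finger_force: 0.0
```

Run:
```python
from h import *
a=snap('side','s7.png'); b=snap('top','t7.png'); print(tool()[0])
print('st',fit('side',a,.612,.02,CUP,.068,'grey',16))
for nm,p in dict(C=(.4105,-.176),D=(.5115,-.358)).items(): print(nm,fit('side',a,*p,CUP,0,'grey'),fit('top',b,*p,CUP,0,'grey'))
```

```text
[ 0.49579255 -0.0921895   0.14756549]
st (array([0.60550056, 0.01412043]), np.float64(0.3793578673098043))
C (array([ 0.40966883, -0.17365372]), np.float64(0.8874487529894091)) (array([ 0.4105, -0.176 ]), np.float64(0.0))
D (array([ 0.51306929, -0.3564935 ]), np.float64(0.8497082670303857)) (array([ 0.51122626, -0.35825358]), np.float64(0.7925020188897862))
```

Request:
step_arm --pt "0.88 -0.86 0.2 0" --pt "0.88 -0.86 0.2 0" --pt "0.88 -0.86 0.2 0" --pt "0.86 -0.84 0.2 0" --pt "0 0 0.7 0" --pt "0 0 0.9 0" --pt "0 0 0.9 0" --pt "0 0 0.8 0" --pt "0 0 0.55 0" --pt "0 0 0.32 0" --pt "0 0 0 0"

```text
time: 13.18
position: [0.4121, -0.1728, 0.0218]
eef_rot: [[-1.0, -0.001, -0.002], [-0.001, 1.0, 0.001], [0.002, 0.001, -1.0]]
wrist_force: [0.2, -0.0, 0.9]
width: 0.0855
finger_force: 0.0
```

Request:
step_arm --pt "0.06 -0.05 0 0" --pt "0 0 0 0" --pt "0 0 0 0" --pt "0 0 0 0" --pt "0 0 0 0" --pt "0 0 -0.5 0" --pt "0 0 -1 0" --pt "0 0 -1 0" --pt "0 0 -1 0" --pt "0 0 -1 0" --pt "0 0 -1 0" --pt "0 0 -0.8 0" --jaw -1

```text
time: 14.18
position: [0.4108, -0.1745, 0.183]
eef_rot: [[-1.0, -0.0, 0.002], [-0.0, 1.0, -0.001], [-0.002, -0.001, -1.0]]
wrist_force: [-0.1, -0.4, -1.8]
width: 0.0549
finger_force: 43.9
```

Request:
step_arm --pt "-0.805 0.782 0 0" --pt "-0.805 0.782 0 0" --pt "-0.805 0.782 0 0" --pt "-0.805 0.782 0 0" --pt "-0.805 0.782 0 0" --pt "-0.805 0.782 0 0" --pt "-0.805 0.782 0 0" --pt "-0.805 0.782 0 0" --pt "-0.805 0.782 0 0" --pt "-0.805 0.782 0 0" --pt "0 0 0 0" --pt "0 0 0 0"

```text
time: 15.18
position: [0.6122, 0.0229, 0.1806]
eef_rot: [[-1.0, -0.003, 0.0], [-0.003, 1.0, 0.001], [-0.0, 0.001, -1.0]]
wrist_force: [-0.6, -0.7, -1.7]
width: 0.0545
finger_force: 43.9
```

Run:
```python
from h import *
chk(.0245,.068,'s8.png')
a=cv2.imread('pics/s8.png')
c=proj('side',[.61,.02,.1]).astype(int)
cv2.imwrite('pics/g8.png',cv2.resize(a[c[1]-60:c[1]+60,c[0]-60:c[0]+60],(600,600),interpolation=cv2.INTER_CUBIC))
```

```text
tcp [0.61141576 0.02120911 0.18050299] 0.05468668614209747
held (array([0.61287505, 0.02411817]), np.float64(0.7898044846202871)) base (array([0.60409873, 0.0180628 ]), np.float64(0.7826081119181557))
```

View pics/g8.png

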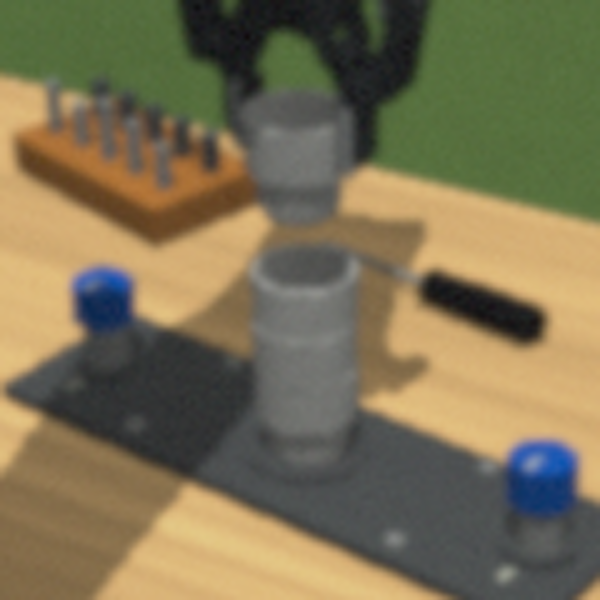

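Stack of fixed cup + 2 is straight and nested at (305,270–470), held cup above it, nearly aligned. Lowering.

Request:
step_arm --pt "0 -0.03 0.4 0" --pt "0 0 0.5 0" --pt "0 0 0.4 0" --pt "0 0 0.2 0" --pt "0 0 0.2 0" --pt "0 0 0.2 0" --pt "0 0 0.2 0" --pt "0 0 0.15 0" --pt "0 0 0.12 0" --pt "0 0 0.08 0" --pt "0 0 0 0"

```text
time: 16.15
position: [0.612, 0.0202, 0.121]
eef_rot: [[-1.0, -0.0, 0.001], [-0.0, 1.0, -0.001], [-0.001, -0.001, -1.0]]
wrist_force: [-5.2, -0.8, 13.8]
width: 0.0544
finger_force: 45.5
```

Request:
step_arm --pt "0 0 -0.06 0" --pt "0 0 0 0" --pt "0 0 0 0" --pt "0 0 0 0" --pt "0 0 -0.4 0" --pt "0 0 -1 0" --pt "0 0 -1 0" --pt "0.27 -1 0 0" --pt "0.27 -1 0 0" --pt "0.27 -1 0 0" --pt "0.27 -1 0 0" --pt "0.27 -1 0 0" --jaw 1

```text
time: 17.15
position: [0.5778, -0.1058, 0.1813]
eef_rot: [[-1.0, -0.0, 0.001], [-0.0, 1.0, -0.0], [-0.001, -0.0, -1.0]]
wrist_force: [0.2, -0.5, -0.6]
width: 0.0852
finger_force: 0.0
```

Run:
```python
from h import *
a=snap('side','s9.png'); b=snap('top','t9.png'); print(tool()[0])
for nm,p in dict(D=(.5115,-.358)).items(): print(nm,fit('side',a,*p,CUP,0,'grey'),fit('top',b,*p,CUP,0,'grey'))
```

```text
[ 0.57668368 -0.1107697   0.18101411]
D (array([ 0.51306929, -0.3564935 ]), np.float64(0.8484200954762446)) (array([ 0.5115, -0.358 ]), np.float64(0.0))
```

Request:
step_arm --pt "0.24 -0.918 0.1 0" --pt "0.24 -0.918 0.1 0" --pt "0.24 -0.918 0.1 0" --pt "0.24 -0.918 0.1 0" --pt "0.24 -0.918 0.1 0" --pt "0.24 -0.918 0.1 0" --pt "0.24 -0.918 0.1 0" --pt "0.24 -0.918 0.1 0" --pt "0.24 -0.918 0.1 0" --pt "0.24 -0.918 0.1 0" --pt "0.24 -0.918 0.1 0" --pt "0 0 0 0"

```text
time: 18.25
position: [0.5096, -0.363, 0.1527]
eef_rot: [[-1.0, 0.006, -0.002], [0.006, 1.0, -0.003], [0.002, -0.003, -1.0]]
wrist_force: [-0.8, -0.1, -0.6]
width: 0.0853
finger_force: 0.0
```

Request:
step_arm --pt "0 0 0.2 -1" --pt "0 0 0.2 -1" --pt "0 0 0.2 -1" --pt "0 0 0.2 -1" --pt "0 0 0.2 -1" --pt "0 0 0.2 -1" --pt "0 0 0.2 -1" --pt "0 0 0.2 -0.85" --pt "0 0 0 0"

```text
time: 19.0
position: [0.5121, -0.3564, 0.1125]
eef_rot: [[-0.704, -0.71, -0.001], [-0.71, 0.704, 0.001], [-0.0, 0.001, -1.0]]
wrist_force: [1.1, -0.5, -1.1]
width: 0.0854
finger_force: 0.0
```

Request:
step_arm --pt "0 0 0.5 0" --pt "0 0 0.8 0" --pt "0 0 0.8 0" --pt "0 0 0.7 0" --pt "0 0 0.45 0" --pt "0 0 0.3 0" --pt "0 0 0 0"

```text
time: 19.58
position: [0.5118, -0.3566, 0.0232]
eef_rot: [[-0.708, -0.706, -0.002], [-0.706, 0.708, 0.001], [0.0, 0.002, -1.0]]
wrist_force: [-0.2, -0.2, 0.9]
width: 0.0851
finger_force: 0.0
```

Request:
step_arm --pt "0 0 0 0" --pt "0 0 0 0" --pt "0 0 0 0" --pt "0 0 0 0" --pt "0 0 0 0" --pt "0 0 -0.4 0" --pt "0 0 -1 0" --pt "0 0 -1 0" --pt "0 0 -1 0" --pt "0 0 -1 0" --pt "0 0 -1 0" --pt "0 0 -1 0" --jaw -1

```text
time: 20.58
position: [0.5119, -0.3571, 0.1866]
eef_rot: [[-0.707, -0.707, 0.001], [-0.707, 0.707, -0.0], [-0.0, -0.001, -1.0]]
wrist_force: [0.0, -1.0, -1.9]
width: 0.0553
finger_force: 42.9
```

Request:
step_arm --pt "-0.97 0.56 -0.2 0" --pt "-0.97 0.56 -0.2 0" --pt "-0.97 0.56 -0.2 0" --pt "-0.97 0.56 -0.2 0" --pt "-0.97 0.56 -0.2 0" --pt "-0.97 0.56 0 0" --pt "-0.97 0.56 0 0" --pt "-0.97 0.56 0 0" --pt "-0.97 0.56 0 0" --pt "-0.97 0.56 0 0" --pt "-0.97 0.56 0 0" --pt "-0.97 0.56 0 0"

```text
time: 21.58
position: [0.5992, -0.0313, 0.2103]
eef_rot: [[-0.707, -0.707, 0.001], [-0.707, 0.707, -0.0], [-0.0, -0.001, -1.0]]
wrist_force: [-0.1, -0.9, -1.7]
width: 0.0555
finger_force: 42.9
```

Request:
step_arm --pt "-0.8 0.48 0 0" --pt "-0.68 0.41 0 0" --pt "-0.4 0.25 0 0" --pt "0 0 0 0" --pt "0 0 0 0" --pt "0 0 0 0"

```text
time: 22.08
position: [0.6121, 0.0188, 0.2094]
eef_rot: [[-0.709, -0.706, -0.0], [-0.706, 0.709, -0.001], [0.001, -0.001, -1.0]]
wrist_force: [0.7, -0.5, -1.4]
width: 0.0553
finger_force: 42.9
```

Run:
```python
from h import *
chk(.0245,.097,'s10.png')
print(tool()[2]['joint_pos'])
a=cv2.imread('pics/s10.png')
c=proj('side',[.61,.02,.12]).astype(int)
cv2.imwrite('pics/g10.png',cv2.resize(a[c[1]-60:c[1]+60,c[0]-60:c[0]+60],(600,600),interpolation=cv2.INTER_CUBIC))
```

```text
tcp [0.61206548 0.01855454 0.20932558] 0.055345897687120435
held (array([0.61354077, 0.01683961]), np.float64(0.6183633453658605)) base (array([0.60493256, 0.01524109]), np.float64(0.7397565040944997))
[ 13.0010454   30.39733077 -27.85673909  89.76051458  15.37498538
  63.69705117 116.38969738]
```

View pics/g10.png

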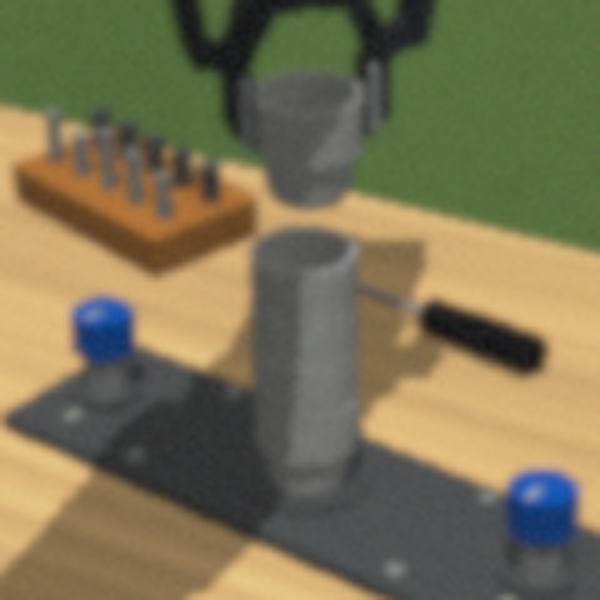

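Request:
step_arm --pt "-0.04 0.04 0.4 0" --pt "0 0 0.5 0" --pt "0 0 0.4 0" --pt "0 0 0.2 0" --pt "0 0 0.2 0" --pt "0 0 0.2 0" --pt "0 0 0.2 0" --pt "0 0 0.15 0" --pt "0 0 0.1 0" --pt "0 0 0.08 0" --pt "0 0 0 0"

```text
time: 23.05
position: [0.6129, 0.0225, 0.1516]
eef_rot: [[-0.707, -0.707, 0.003], [-0.707, 0.707, -0.001], [-0.002, -0.003, -1.0]]
wrist_force: [-6.6, -1.7, 19.5]
width: 0.0556
finger_force: 44.7
```

Request:
step_arm --pt "0 0 -0.06 0" --pt "0 0 0 0" --pt "0 0 0 0" --pt "0 0 0 0" --pt "0 0 -0.4 0" --pt "0 0 -0.9 0" --pt "0 0 -1 0" --pt "0 0 -0.5 0" --pt "0 0 0 1" --pt "0 0 0 1" --pt "0 0 0 1" --pt "0 0 0 1" --jaw 1

```text
time: 24.05
position: [0.6124, 0.0222, 0.2207]
eef_rot: [[-0.929, -0.371, 0.0], [-0.371, 0.929, 0.0], [-0.001, 0.0, -1.0]]
wrist_force: [-0.0, -0.1, -0.3]
width: 0.0856
finger_force: 0.0
```

Run:
```python
from h import *
print(tool()[2]['joint_pos'])
```

```text
[  9.26234412  29.13607688 -22.05624724  88.80989362  11.69539118
  64.31236465  96.4383135 ]
```

Request:
step_arm --pt "-0.47 0.875 0 0" --pt "-0.47 0.875 0 0" --pt "-0.47 0.875 0 0" --pt "-0.47 0.875 0 0" --pt "-0.47 0.875 0 0" --pt "-0.47 0.875 0 0" --pt "0 0 0.6 -1" --pt "0 0 0.6 -1" --pt "0 0 0.6 -1" --pt "0 0 0.6 -1" --pt "0 0 0.6 -1" --pt "0 0 0 0"

```text
time: 25.05
position: [0.6269, 0.1694, 0.1423]
eef_rot: [[-0.63, -0.777, -0.005], [-0.777, 0.63, -0.001], [0.004, 0.003, -1.0]]
wrist_force: [-0.0, 0.1, 0.1]
width: 0.0854
finger_force: 0.0
```

Run:
```python
from h import *
a=snap('side','s11.png');snap('top','t11.png')
print(tool()[0],tool()[1][:2,0],tool()[2]['joint_pos'])
print(fit('side',a,.6293,.17,KNOB,0,'blue',16))
for n,f in((0,.01),(4,.126)): print(fit('side',a,.612,.021,CUP,f,'grey',16))
```

```text
[0.62824426 0.17017498 0.14517182] [-0.63587441 -0.7717924 ] [ -0.83432167  37.3005053  -28.64159196  88.27137002  19.6547536
  59.53574876 105.91996398]
(array([0.63280122, 0.17166614]), np.float64(0.5692407527579494))
(array([0.6285224 , 0.03255324]), np.float64(0.7909011129838834))
(array([0.60675636, 0.01835476]), np.float64(0.8532085243562473))
```

Request:
step_arm --pt "0 0 0 -1" --pt "0 0 0 -1" --pt "0 0 0 -1" --pt "0 0 0 -1" --pt "0 0 0.6 0" --pt "0 0 0.9 0" --pt "0 0 0.9 0" --pt "0 0 0.8 0" --pt "0 0 0.6 0" --pt "0 0 0.4 0" --pt "0 0 0.25 0" --pt "0 0 0 0" --jaw 0.6

```text
time: 26.15
position: [0.6283, 0.1703, 0.0335]
eef_rot: [[-0.283, -0.959, -0.0], [-0.959, 0.283, -0.0], [0.0, 0.0, -1.0]]
wrist_force: [0.3, -0.4, 0.3]
width: 0.0683
finger_force: 0.0
```

Run:
```python
from h import *
a=snap('side','s12.png');b=snap('top','t12.png')
print(tool()[0],tool()[1][:2,0],tool()[2]['joint_pos'])
c=proj('side',[.629,.17,.06]).astype(int);d=proj('top',[.629,.17,.06]).astype(int)
f=lambda i,c:cv2.resize(i[c[1]-35:c[1]+35,c[0]-35:c[0]+35],(390,390),interpolation=cv2.INTER_CUBIC)
cv2.imwrite('pics/g12.png',np.hstack([f(a,c),f(b,d)]))
```

```text
[0.62891719 0.17061944 0.03482898] [-0.28251329 -0.95926313] [  0.46434373  45.16035817 -31.17414175  94.1445766   29.15058369
  48.93025454 120.85722131]
```

View pics/g12.png

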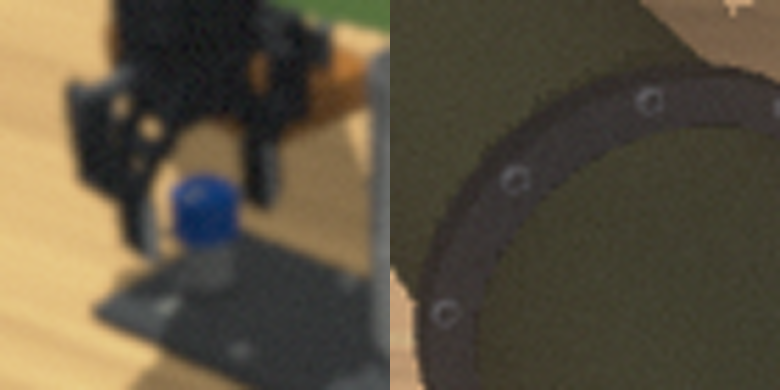

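The blue left knob is between the fingers, at the right height. Gripping and pulling up 12 mm.

Request:
step_arm --pt "0 0 0.1 0" --pt "0 0 0 0" --pt "0 0 0 0" --pt "0 0 0 0" --pt "0 0 0 0" --pt "0 0 0 0" --jaw -1 --newtons 60

```text
time: 26.75
position: [0.6293, 0.1702, 0.0322]
eef_rot: [[-0.282, -0.959, 0.002], [-0.959, 0.282, 0.0], [-0.001, -0.002, -1.0]]
wrist_force: [1.9, -2.5, 6.1]
width: 0.0323
finger_force: 59.3
```

Request:
step_arm --pt "0 0 -0.15 0" --pt "0 0 -0.15 0" --pt "0 0 -0.15 0" --pt "0 0 -0.05 0" --pt "0 0 0 0" --pt "0 0 0 0"

```text
time: 27.25
position: [0.6291, 0.1701, 0.0428]
eef_rot: [[-0.282, -0.959, 0.001], [-0.959, 0.282, 0.001], [-0.001, -0.001, -1.0]]
wrist_force: [5.6, 1.2, -10.5]
width: 0.0326
finger_force: 60.6
```

Request:
step_arm --pt "0 0 -0.08 0" --pt "0 0 0 0" --pt "0 0 0 0.5" --pt "0 0 0 0.7" --pt "0 0 0 0.7" --pt "0 0 0 0.7" --pt "0 0 0 0.7" --pt "0 0 0 0.7" --pt "0 0 0 0"

```text
time: 28.0
position: [0.6295, 0.1699, 0.0447]
eef_rot: [[-0.637, -0.771, 0.001], [-0.771, 0.637, 0.0], [-0.001, -0.001, -1.0]]
wrist_force: [7.4, 0.4, -10.9]
width: 0.0325
finger_force: 60.7
```

Run:
```python
from h import *
s=tool()[2];a=snap('side','s13.png');print(s['position'],s['wrist_force'],s['ft_torque'],s['joint_pos'])
c=proj('side',[.629,.17,.06]).astype(int)
cv2.imwrite('pics/g13.png',cv2.resize(a[c[1]-35:c[1]+35,c[0]-35:c[0]+35],(500,500),interpolation=cv2.INTER_CUBIC))
```

```text
[0.6294539  0.16993715 0.04473104] [  7.43435861   0.42690261 -10.91116864] [ 0.05294657 -1.63238514 -0.09542287] [ -2.69177964  43.35937982 -25.2714453   93.73618458  23.21976425
  48.09985568 102.8455591 ]
```

View pics/g13.png

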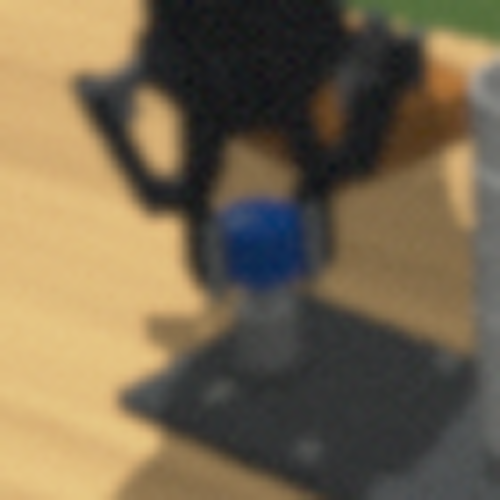

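Request:
step_arm --pt "0 0 0 0.9" --pt "0 0 0 0.9" --pt "0 0 0 0.9" --pt "0 0 0 0.9" --pt "0 0 0 0.9" --pt "0 0 0 0.9" --pt "0 0 0 0.9" --pt "0 0 0 0.9" --pt "0 0 0 0.9" --pt "0 0 0 0.9" --pt "0 0 0 0.9" --pt "0 0 0 0.9"

```text
time: 29.05
position: [0.6298, 0.169, 0.0447]
eef_rot: [[-0.98, 0.199, 0.002], [0.199, 0.98, -0.001], [-0.002, -0.001, -1.0]]
wrist_force: [8.9, -1.9, -9.8]
width: 0.0325
finger_force: 60.9
```

Request:
step_arm --pt "0 0 0 0.9" --pt "0 0 0 0.9" --pt "0 0 0 0.9" --pt "0 0 0 0.9" --pt "0 0 0 0.9" --pt "0 0 0 0.9" --pt "0 0 0 0.9" --pt "0 0 0 0.9" --pt "0 0 0 0.9" --pt "0 0 0 0.9" --pt "0 0 0 0.9" --pt "0 0 0 0.9"

```text
time: 30.05
position: [0.6291, 0.1683, 0.0445]
eef_rot: [[-0.286, 0.958, 0.001], [0.958, 0.286, -0.002], [-0.002, 0.0, -1.0]]
wrist_force: [6.6, -3.9, -10.0]
width: 0.0325
finger_force: 61.0
```

Run:
```python
from h import *
s=tool()[2];print(s['position'],s['wrist_force'],s['ft_torque'],s['joint_pos'])
```

```text
[0.62913249 0.16825434 0.04446843] [  6.62834121  -3.88534363 -10.00477077] [-0.83728636 -1.38171537  0.08947531] [-22.82593194  42.02232547   9.65676314  94.09305815  -8.99433543
  44.63975236   7.42847198]
```

Request:
step_arm --pt "0 0 0 0.9" --pt "0 0 0 0.9" --pt "0 0 0 0.9" --pt "0 0 0 0.9" --pt "0 0 0 0.9" --pt "0 0 0 0.9" --pt "0 0 0 0.9" --pt "0 0 0 0.9" --pt "0 0 0 0.9" --pt "0 0 0 0.9" --pt "0 0 0 0.9" --pt "0 0 0 0.9"

```text
time: 31.05
position: [0.6282, 0.1685, 0.0443]
eef_rot: [[0.71, 0.704, -0.001], [0.704, -0.71, -0.003], [-0.002, 0.001, -1.0]]
wrist_force: [4.9, -4.4, -9.3]
width: 0.0321
finger_force: 61.2
```

Request:
step_arm --pt "0 0 0 0.9" --pt "0 0 0 0.9" --pt "0 0 0 0.9" --pt "0 0 0 0.9" --pt "0 0 0 0.9" --pt "0 0 0 0.9" --pt "0 0 0 0.9" --pt "0 0 0 0.9" --pt "0 0 0 0.9" --pt "0 0 0 0.9" --pt "0 0 0 0.9" --pt "0 0 0 0.9"

```text
time: 32.05
position: [0.628, 0.1694, 0.0445]
eef_rot: [[0.956, -0.293, -0.001], [-0.293, -0.956, -0.002], [-0.0, 0.002, -1.0]]
wrist_force: [3.8, -4.1, -8.4]
width: 0.0328
finger_force: 61.3
```

Run:
```python
from h import *
s=tool()[2];print(s['position'],s['wrist_force'],s['ft_torque'],s['joint_pos'])
```

```text
[0.6280382  0.16943566 0.04448129] [ 3.78694713 -4.14672073 -8.43276576] [-0.4368482  -0.7099238   0.40835004] [-40.86805754  49.23246496  43.76096006  94.38658494 -40.56330486
  53.48436623 -88.87136365]
```

Request:
step_arm --pt "0 0 0 0.6" --pt "0 0 0 0.6" --pt "0 0 0 0.6" --pt "0 0 0 0.6" --pt "0 0 0 0.6" --pt "0 0 0 0.6" --pt "0 0 0 0.6" --pt "0 0 0 0.6" --pt "0 0 0 0"

```text
time: 32.8
position: [0.6266, 0.1711, 0.044]
eef_rot: [[0.714, -0.7, -0.004], [-0.7, -0.714, 0.001], [-0.003, 0.002, -1.0]]
wrist_force: [-1.1, 0.4, -7.5]
width: 0.033
finger_force: 61.3
```

Run:
```python
from h import *
s=tool()[2];print(s['position'],s['wrist_force'],s['ft_torque'],s['joint_pos'],s['width'])
```

```text
[0.62663788 0.17114709 0.04403415] [-1.05359216  0.374824   -7.47638227] [ 0.35038765  0.01980529 -0.31720814] [ -43.83749611   51.8964051    50.57255603   94.46674527  -46.46977876
   57.09744906 -111.49477242] 0.032956650507052904
```

Request:
step_arm --pt "0 0 0 0.6" --pt "0 0 0 0.6" --pt "0 0 0 0.6" --pt "0 0 0 0.6" --pt "0 0 0 0.6"

```text
time: 33.22
position: [0.6266, 0.1731, 0.0446]
eef_rot: [[0.48, -0.877, -0.004], [-0.877, -0.48, 0.003], [-0.005, 0.002, -1.0]]
wrist_force: [-0.0, 2.7, -4.8]
width: 0.0324
finger_force: 60.9
```

Run:
```python
from h import *
s=tool()[2];print(s['position'],s['wrist_force'],s['ft_torque'],s['joint_pos'][6],s['width'],s['eef_rot'][:2,0])
```

```text
[0.62658303 0.17310149 0.04457227] [-0.02772184  2.74691688 -4.81368245] [0.82451794 0.51716721 1.60406675] -125.78809140628186 0.03242631023598494 [ 0.4801055  -0.87719754]
```

Request:
step_arm --pt "0 0 0 0" --pt "0 0 0 0" --pt "0 0 0 0" --pt "0 0 -0.4 0" --pt "0 0 -0.8 0" --pt "0 0 -0.9 0" --pt "0 0 -0.9 -1" --pt "0 0 -0.9 -1" --pt "0 0 -0.9 -1" --pt "0 0 -0.9 -1" --pt "0 0 -0.9 -1" --pt "0 0 0 -1" --jaw 0.6

```text
time: 34.22
position: [0.6305, 0.1687, 0.217]
eef_rot: [[0.892, -0.452, 0.008], [-0.452, -0.892, 0.001], [0.007, -0.004, -1.0]]
wrist_force: [2.0, -1.5, -0.0]
width: 0.0682
finger_force: 0.0
```

Request:
step_arm --pt "0 0 0 -1" --pt "0 0 0 -1" --pt "0 0 0 -1" --pt "0 0 0 -1" --pt "0 0 0 -1" --pt "0 0 0 -1" --pt "0 0 0 -1" --pt "0 0 0 -1" --pt "0 0 0 -1" --pt "0 0 0 -1" --pt "0 0 0 -1" --pt "0 0 0 -1"

```text
time: 35.22
position: [0.6285, 0.1692, 0.212]
eef_rot: [[0.744, 0.668, 0.001], [0.668, -0.744, -0.0], [0.001, 0.001, -1.0]]
wrist_force: [-0.0, -0.5, 0.1]
width: 0.0683
finger_force: 0.0
```

Request:
step_arm --pt "0 0 0 -1" --pt "0 0 0 -1" --pt "0 0 0 -1" --pt "0 0 0 -1" --pt "0 0 0 -1" --pt "0 0 0 -1" --pt "0 0 0 -1" --pt "0 0 0 -1" --pt "0 0 0 -1" --pt "0 0 0 -1" --pt "0 0 0 -1" --pt "0 0 0 -1"

```text
time: 36.22
position: [0.6286, 0.1691, 0.2119]
eef_rot: [[-0.353, 0.936, 0.002], [0.936, 0.353, -0.001], [-0.001, 0.001, -1.0]]
wrist_force: [-0.2, -1.8, 0.4]
width: 0.0687
finger_force: 0.0
```

Run:
```python
from h import *
s=tool()[2];a=snap('side','s14.png');print(s['position'],s['joint_pos'],s['eef_rot'][:2,0])
b=cv2.imread('pics/s11.png')
for z in (.0,.005,.01,.013): print(z,fit('side',a,.63,.17,KNOB,z,'blue',16),fit('side',b,.63,.17,KNOB,z,'blue',16))
```

```text
[0.62861132 0.16910428 0.21194315] [-26.29700718  32.68044929  15.67882727  83.67652954  -9.20405126
  64.82991472  11.58055407] [-0.35272502  0.93572606]
0.0 (array([0.64455454, 0.18224824]), np.float64(0.7250093001009726)) (array([0.63200872, 0.16925539]), np.float64(0.5678110921236602))
0.005 (array([0.63936339, 0.17647927]), np.float64(0.7117702300829551)) (array([0.62752637, 0.16553252]), np.float64(0.5618754803996925))
0.01 (array([0.63196635, 0.17187933]), np.float64(0.7017060806464065)) (array([0.62044702, 0.16067074]), np.float64(0.5512820512820513))
0.013 (array([0.62819506, 0.16796391]), np.float64(0.6958506541531714)) (array([0.615578 , 0.1593103]), np.float64(0.5437950758517782))
```

Request:
step_arm --pt "-0.887 -0.455 -0.3 0" --pt "-0.887 -0.455 -0.3 0" --pt "-0.887 -0.455 -0.3 0" --pt "-0.887 -0.455 0 0" --pt "-0.887 -0.455 0 0" --pt "-0.887 -0.455 0 0" --pt "-0.887 -0.455 0 0" --pt "-0.887 -0.455 0 0" --pt "-0.887 -0.455 0 0" --pt "-0.887 -0.455 0 0" --pt "-0.887 -0.455 0 0" --pt "-0.887 -0.455 0 0"

```text
time: 37.27
position: [0.5926, -0.1288, 0.2342]
eef_rot: [[-0.346, 0.938, 0.001], [0.938, 0.346, -0.001], [-0.001, 0.001, -1.0]]
wrist_force: [-0.1, -0.7, -0.5]
width: 0.0687
finger_force: 0.0
```

Request:
step_arm --pt "0 0 0 -1" --pt "0 0 0 -1" --pt "0 0 0 -1" --pt "0 0 0 -1" --pt "0 0 0 -1" --pt "0 0 0 -1" --pt "0 0 0 -1" --pt "0 0 0 -1" --pt "0 0 0 -1" --pt "0 0 0 -1" --pt "0 0 0 -1" --pt "0 0 0 -1"

```text
time: 38.27
position: [0.5928, -0.1278, 0.2341]
eef_rot: [[-1.0, 0.013, 0.001], [0.013, 1.0, -0.001], [-0.001, -0.001, -1.0]]
wrist_force: [0.4, 0.3, 0.4]
width: 0.0686
finger_force: 0.0
```

Run:
```python
from h import *
s=tool()[2];a=snap('side','s15.png');b=snap('top','t15.png');print(s['position'],s['joint_pos'],s['eef_rot'][:2,0])
print(fit('side',a,.5948,-.128,KNOB,0,'blue',16))
P=lambda i,p,R:cv2.resize(i[p[1]-R:p[1]+R,p[0]-R:p[0]+R],(390,390),interpolation=cv2.INTER_CUBIC)
d=proj('top',[.629,.17,.076]).astype(int); b0=cv2.imread('pics/top0.png')
cv2.imwrite('pics/g15.png',np.hstack([P(b0,d,20),P(b,d,20)]))
```

```text
[ 0.5928297  -0.1277723   0.23410264] [10.00729623 26.90654357 -0.31056213 88.844833    0.23269453 64.19479718
 98.8808264 ] [-0.99991442  0.01306112]
(array([ 0.591829  , -0.12751056]), np.float64(0.7410722824735564))
```

View pics/g15.png

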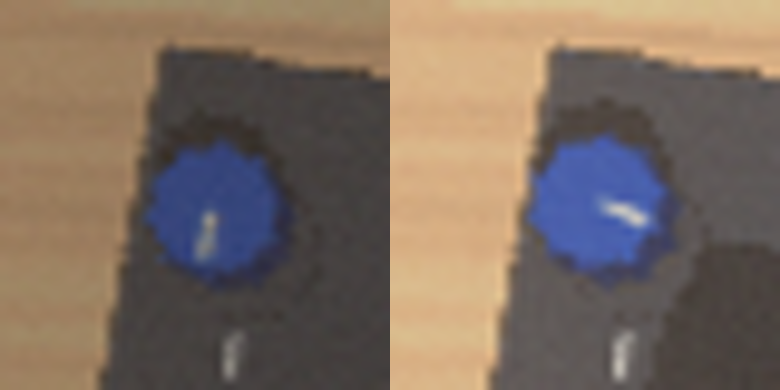

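Bar on the left knob went from pointing down (206,240) to right-down (625,210): about 285° clockwise, fully home. Now the right knob.

Request:
step_arm --pt "-0.05 -0.03 0.4 0" --pt "0 0 0.4 -1" --pt "0 0 0.4 -1" --pt "0 0 0.4 -1" --pt "0 0 0.4 -1" --pt "0 0 0.4 -1" --pt "0 0 0.4 -1" --pt "0 0 0.4 0" --pt "0 0 0 0"

```text
time: 39.12
position: [0.5929, -0.1276, 0.1508]
eef_rot: [[-0.837, -0.547, -0.004], [-0.547, 0.837, 0.001], [0.003, 0.002, -1.0]]
wrist_force: [-0.8, 0.3, 0.0]
width: 0.0683
finger_force: 0.0
```

Request:
step_arm --pt "0 0 0.6 0" --pt "0 0 0.9 0" --pt "0 0 0.9 0" --pt "0 0 0.8 0" --pt "0 0 0.7 0" --pt "0 0 0.5 0" --pt "0 0 0.3 0" --pt "0 0 0.15 0" --pt "0 0 0 0"

```text
time: 39.87
position: [0.5942, -0.1275, 0.0317]
eef_rot: [[-0.835, -0.551, -0.001], [-0.551, 0.835, -0.0], [0.001, 0.0, -1.0]]
wrist_force: [0.4, -0.2, -0.5]
width: 0.0684
finger_force: 0.0
```

Run:
```python
from h import *
s=tool()[2];a=snap('side','s16.png');print(s['position'],s['joint_pos'],s['eef_rot'][:2,0])
c=proj('side',[.594,-.128,.06]).astype(int)
cv2.imwrite('pics/g16.png',cv2.resize(a[c[1]-40:c[1]+40,c[0]-40:c[0]+40],(500,500),interpolation=cv2.INTER_CUBIC))
```

```text
[ 0.59421481 -0.12745429  0.03166916] [ 14.63350821  39.72384126  -7.86203856 101.59445138   7.96701931
  39.2570069  125.79642717] [-0.83471698 -0.55067877]
```

View pics/g16.png

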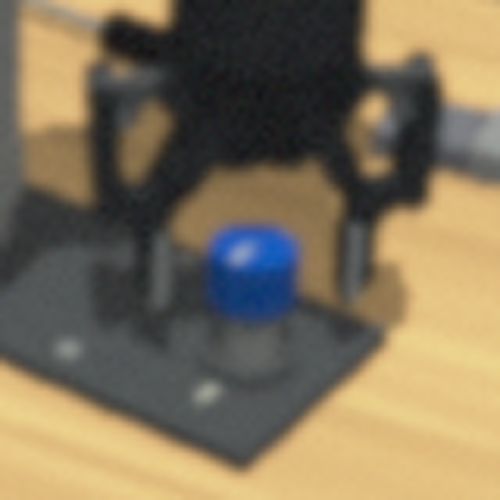

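Centred on the right knob. Grip, lift, and start turning.

Request:
step_arm --pt "0 0 0 0" --pt "0 0 0 0" --pt "0 0 0 0" --pt "0 0 0 0" --pt "0 0 0 0" --pt "0 0 0 0" --pt "0 0 -0.15 0" --pt "0 0 -0.15 0" --pt "0 0 -0.15 0" --pt "0 0 -0.1 0" --pt "0 0 0 0" --pt "0 0 0 0" --jaw -1 --newtons 60

```text
time: 40.92
position: [0.594, -0.1266, 0.0454]
eef_rot: [[-0.833, -0.553, -0.001], [-0.553, 0.833, 0.001], [0.0, 0.001, -1.0]]
wrist_force: [1.2, 5.1, -10.1]
width: 0.0325
finger_force: 60.7
```

Request:
step_arm --pt "0 0 0 0.5" --pt "0 0 0 0.7" --pt "0 0 0 0.7" --pt "0 0 0 0.7" --pt "0 0 0 0.9" --pt "0 0 0 0.9" --pt "0 0 0 0.9" --pt "0 0 0 0.9" --pt "0 0 0 0.9" --pt "0 0 0 0.9" --pt "0 0 0 0.9" --pt "0 0 0 0.9"

```text
time: 41.92
position: [0.5944, -0.1298, 0.0456]
eef_rot: [[-0.921, 0.39, 0.0], [0.39, 0.921, -0.003], [-0.001, -0.002, -1.0]]
wrist_force: [1.7, -4.0, -10.9]
width: 0.0329
finger_force: 60.8
```

Request:
step_arm --pt "0 0 0 0.9" --pt "0 0 0 0.9" --pt "0 0 0 0.9" --pt "0 0 0 0.9" --pt "0 0 0 0.9" --pt "0 0 0 0.9" --pt "0 0 0 0.9" --pt "0 0 0 0.9" --pt "0 0 0 0.9" --pt "0 0 0 0.9" --pt "0 0 0 0.9" --pt "0 0 0 0.9"

```text
time: 42.92
position: [0.5915, -0.1319, 0.0453]
eef_rot: [[-0.088, 0.996, -0.004], [0.996, 0.088, -0.005], [-0.004, -0.005, -1.0]]
wrist_force: [-5.6, -8.5, -9.8]
width: 0.0326
finger_force: 60.9
```

Run:
```python
from h import *
s=tool()[2];print(s['position'],s['wrist_force'],s['ft_torque'],s['joint_pos'])
```

```text
[ 0.59154115 -0.13191524  0.04525493] [-5.56749937 -8.51529336 -9.80580335] [-1.62083883  0.99094932  0.1725486 ] [ -5.59084727  41.32735069  26.13596244 101.45123809 -24.68211775
  43.15693536  38.28550883]
```

Request:
step_arm --pt "0 0 0 0.9" --pt "0 0 0 0.9" --pt "0 0 0 0.9" --pt "0 0 0 0.9" --pt "0 0 0 0.9" --pt "0 0 0 0.9" --pt "0 0 0 0.9" --pt "0 0 0 0.9" --pt "0 0 0 0.9" --pt "0 0 0 0.9" --pt "0 0 0 0.9" --pt "0 0 0 0.9"

```text
time: 43.92
position: [0.5883, -0.1305, 0.0443]
eef_rot: [[0.837, 0.547, -0.01], [0.547, -0.837, -0.002], [-0.01, -0.004, -1.0]]
wrist_force: [-13.6, -5.0, -10.7]
width: 0.0328
finger_force: 60.9
```

Request:
step_arm --pt "0 0 0 0.9" --pt "0 0 0 0.9" --pt "0 0 0 0.9" --pt "0 0 0 0.9" --pt "0 0 0 0.9" --pt "0 0 0 0.9" --pt "0 0 0 0.9" --pt "0 0 0 0.9" --pt "0 0 0 0.9" --pt "0 0 0 0.9" --pt "0 0 0 0.9" --pt "0 0 0 0.9"

```text
time: 44.92
position: [0.5881, -0.1269, 0.0438]
eef_rot: [[0.878, -0.478, -0.012], [-0.478, -0.878, 0.003], [-0.012, 0.003, -1.0]]
wrist_force: [-14.5, 0.8, -9.3]
width: 0.0327
finger_force: 61.1
```

Run:
```python
from h import *
s=tool()[2];print(s['position'],s['wrist_force'],s['ft_torque'],s['joint_pos'])
```

```text
[ 0.58812499 -0.12685569  0.04378311] [-14.47212712   0.75991445  -9.33794985] [0.17796338 3.07979071 0.25782762] [-21.2689085   52.81860822  58.55056952 101.88645325 -52.78034799
  58.4249689  -59.96881303]
```

Request:
step_arm --pt "0 0 0 0.7" --pt "0 0 0 0.7" --pt "0 0 0 0.7" --pt "0 0 0 0.7" --pt "0 0 0 0.7" --pt "0 0 0 0.7" --pt "0 0 0 0.7" --pt "0 0 0 0.7" --pt "0 0 0 0.7" --pt "0 0 0 0"

```text
time: 45.75
position: [0.5897, -0.1255, 0.0439]
eef_rot: [[0.429, -0.903, -0.01], [-0.903, -0.429, 0.005], [-0.009, 0.007, -1.0]]
wrist_force: [-13.1, 5.9, -7.3]
width: 0.0324
finger_force: 61.6
```

Run:
```python
from h import *
s=tool()[2];print(s['position'],s['wrist_force'],s['ft_torque'],s['joint_pos'])
```

```text
[ 0.58966699 -0.12545308  0.04390669] [-13.13955395   5.9402458   -7.31628236] [ 1.24309427  2.17046333 -0.12295665] [-23.74406454  57.14332062  66.27730874 101.80594408 -58.59600318
  64.29613888 -91.20553532]
```

Request:
step_arm --pt "0 0 0 0.6" --pt "0 0 0 0.6" --pt "0 0 0 0.6" --pt "0 0 0 0.6" --pt "0 0 0 0.6" --pt "0 0 0 0.6" --pt "0 0 0 0"

```text
time: 46.33
position: [0.5911, -0.1276, 0.0448]
eef_rot: [[0.085, -0.996, -0.007], [-0.996, -0.085, 0.001], [-0.001, 0.007, -1.0]]
wrist_force: [-9.8, -1.3, -6.9]
width: 0.0323
finger_force: 61.7
```

Run:
```python
from h import *
s=tool()[2];print(s['position'],s['wrist_force'],s['ft_torque'],s['joint_pos'])
```

```text
[ 0.59107672 -0.12761957  0.0447822 ] [-9.84620385 -1.25425874 -6.93892575] [-0.09256036  1.42969128  1.27371061] [ -24.66559041   59.53356042   70.25976338  101.69341325  -61.27861498
   67.38199642 -109.47711642]
```

Request:
step_arm --pt "0 0 0 -0.3" --pt "0 0 0 0" --pt "0 0 0 0" --pt "0 0 0 0" --pt "0 0 -0.4 0" --pt "0 0 -0.8 0" --pt "0 0 -1 0" --pt "0 0 -1 0" --pt "0 0 -1 0" --pt "0 0 -1 0" --pt "0 0 -0.8 0" --pt "0 0 0 0" --jaw 0.6

```text
time: 47.33
position: [0.5954, -0.1295, 0.2015]
eef_rot: [[0.116, -0.993, 0.007], [-0.993, -0.116, -0.003], [0.003, -0.006, -1.0]]
wrist_force: [1.4, -0.1, 0.1]
width: 0.0685
finger_force: 0.0
```

Request:
step_arm --pt "0 0 0 -1" --pt "0 0 0 -1" --pt "0 0 0 -1" --pt "0 0 0 -1" --pt "0 0 0 -1" --pt "0 0 0 -1" --pt "0 0 0 -1" --pt "0 0 0 -1" --pt "0 0 0 -1" --pt "0 0 0 -1" --pt "0 0 0 -1" --pt "0 0 0 -1"

```text
time: 48.33
position: [0.5941, -0.1277, 0.1963]
eef_rot: [[0.969, -0.246, 0.0], [-0.246, -0.969, -0.0], [0.0, 0.0, -1.0]]
wrist_force: [-0.7, 0.1, 0.4]
width: 0.0683
finger_force: 0.0
```

Request:
step_arm --pt "-0.12 0.85 0 0" --pt "-0.12 0.85 0 0" --pt "-0.12 0.85 0 0" --pt "-0.12 0.85 0 0" --pt "-0.12 0.85 0 0" --pt "-0.12 0.85 0 0" --pt "-0.12 0.85 0 0" --pt "-0.12 0.85 0 0" --pt "-0.12 0.85 0 0" --pt "-0.12 0.85 0 0" --pt "-0.12 0.85 0 0" --pt "0 0 0 0"

```text
time: 49.33
position: [0.5004, -0.3505, 0.197]
eef_rot: [[0.966, -0.257, -0.001], [-0.257, -0.966, -0.004], [0.0, 0.004, -1.0]]
wrist_force: [-1.0, -0.9, 0.8]
width: 0.0683
finger_force: 0.0
```

Run:
```python
from h import *
a=snap('side','s17.png');b=snap('top','t17.png')
P=lambda i,p,R:cv2.resize(i[p[1]-R:p[1]+R,p[0]-R:p[0]+R],(390,390),interpolation=cv2.INTER_CUBIC)
b0=cv2.imread('pics/top0.png'); d=proj('top',[.594,-.128,.07]).astype(int)
full=cv2.resize(b[70:220,90:390],(390,195)); s=cv2.resize(a[80:280,150:420],(390,289)); 
r1=np.hstack([P(b0,d,20),P(b,d,20)])
cv2.imwrite('pics/g17.png',cv2.resize(np.vstack([r1[:290],np.hstack([np.vstack([full,np.zeros((94,390,3),np.uint8)]),s])]),(780,580)))
```

```text
(no output)
```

View pics/g17.png

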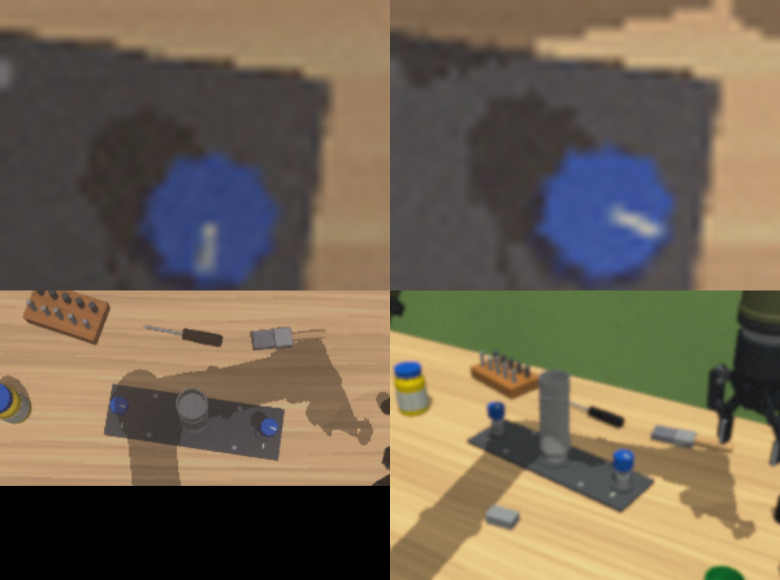

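The right knob's bar turned from pointing down (207,250) to right-down (637,222), about 285° clockwise. Both knobs stand raised, the five-cup stack is straight and the bystanders are where they were. Handing in.

```bash
python3 -c "
from rig import env
print(env.sign_off())"
```

```text
the job is handed in; nothing more can be done
None
```

I nested all four loose aluminium cups upright on the fixed cup, drove both draw screws clockwise to their stops (about 285° by the white bars), and handed the job in at about 49 s; no verdict was shown.

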